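Canisters back in their drip saucers

ROBOT

A 6-joint arm with a two-finger parallel gripper is mounted at the origin on the work surface. World frame = base frame: x ahead of the robot, y to its left, z up, the work surface at z = 0. Lengths are in m, angles in degrees, forces in N, time in s.
With the tool pointing down it reaches from about 0.3 to 0.75 m from the base axis. Payload 8.5 kg.
Tool frame: the origin (TCP) lies between the finger pads; the fingertips stand 8 mm ahead of it and the grasp point (between the pads) lies 11 mm behind it; y points along the fingers, z is the direction in which the jaws open and shut, and the axes are right-handed (so a half turn about y gives the same grasp; the last joint's range is limited). The gripper opens to 85 mm and grips with 20 to 120 N. Pads are 22 mm wide; open, the fingers measure 114 mm over their backs; the gripper's body (76 mm by 85 mm) begins 54 mm behind the grasp point. The pads swing forward as they close: fully open they stand 13 mm farther back than shut.
Start: joints at [62.435, 21.807, 74.336, -0, 83.858, -12.336], TCP at [0.144, 0.531, 0.239] pointing down, gripper open.
Joint ranges: [-178.18, 178.18], [-50.72, 133.34], [12.68, 142.11], [-81.47, 261.47], [9.98, 163.14], [-165.26, 165.26]. Speed limits (degrees/s): [136.94, 136.94, 180, 180, 180, 180].

INTERFACE

Orientations are given as a 3x3 rotation matrix whose columns are the frame's x, y, z axes.
In Python, from rig import env, get_image gives the robot as it stands.
- The arm moves only by the tool move_arm, never from a script. Its argument "targets" is one flat list of numbers, 6 for each row, row after row: the shift along the tool's x, y, z in mm, then the turn, a rotation vector about the tool's x, y, z in rad. A call has exactly 5 rows; each row shifts and turns the commanded pose from where the row before left it, along the tool's axes as they then stand; what a row does not reach is not made up. A row lasts 1/8 s, in which the tool goes at most 62.5 mm and 10.7 degrees, less where a joint would pass 70% of its speed; a pose out of reach is approached as far as the arm can. A call is refused whole if a number of a shift passes 62.5 or a number of a turn 0.188, either way. A call with a gripper value outside its range is refused whole. "hand" is the opening, from -1 (shut) to 1 (fully open), so that 0 is half open, set as the call begins (left out, the last holds). The fingers move at their own pace and stop on an object; "squeeze" is the grip in N (left out, the last holds). Time passes only in rows, so rows that do not move let the fingers close, or fill a call up. It gives the time, the measured TCP pose, the force and the opening at its end, in the units of the state.
- env.observe(): the state, without advancing time (a new reading comes with each control period).
- get_image(name): name is "side" or "top" or "wrist"; returns a dict with "pixels" (400x640x3 uint8, red, green, blue), "z_map" (400x640 float32, m along the optical axis (not along the pixel's ray), 0 where there is no reading), "intrinsics" (3x3 intrinsics, pixels), "k1" (the pictures are not rectified: a ray, as slopes to the right and down, at radius r is drawn at 1 + k1 r^2 times it, then the intrinsics apply), "R" (3x3) and "t" (3): a world point X has camera coordinates R X + t; the wrist camera has in their place "mount" (4x4, takes a point from camera to tool coordinates, whose origin is the TCP and whose axes are the tool frame's). Camera axes: x right, y down, z forward; pixel columns grow to the right and rows downward; lengths in m; the calibration is good to about 2 mm. A picture is of the moment at which its call begins: read the wrist's pose just before it.
- env.close_job(): hands the job in, once; it reports no verdict.
The state is a dict: "time_s": time; "q": joint angles; "qvel": joint speeds; "joint_efforts": joint torques, N m; "position": TCP position; "tool_rot": TCP orientation; "ft_force": force on the tool from outside, world axes, zero at the start; "wrist_torque": the same for the moment, N m; "grip_width": finger opening in m.
Only numpy, scipy, OpenCV 4.12 (cv2) and the standard library are available. Lean on these libraries where they do the work, as an engineer would, in place of code of your own. Each camera call takes 0.05 s, during which the arm holds its last target.

TASK

Stand each of the four round aluminium canisters upright in the white saucer made for its size: the smallest canister in the smallest saucer, the next in the next, up to the largest in the largest, each flat on the saucer's floor inside its rim. Leave the square canister and the boot brush where they are.

Things in the scene. Friction and masses are not known exactly. Their poses are not given: they have to be found in the camera images.
- canister_a (a point): Centre (half-way up, on the axis) of the smallest round aluminium canister: a loose upright cylinder with straight sides, 26 mm in diameter and 68 mm tall in all, its ridged twist cap (the top 16 mm, 22.4 mm in diameter) included; closed, about 60 g. z axis up. It stands on the counter, so at the start this point is 34 mm above it.
- canister_b (a point): Centre (half-way up, on the axis) of the second smallest round aluminium canister: a loose upright cylinder with straight sides, 38 mm in diameter and 74 mm tall in all, its ridged twist cap (the top 16 mm, 34.4 mm in diameter) included; closed, about 100 g. z axis up. It stands on the counter, so at the start this point is 37 mm above it.
- canister_c (a point): Centre (half-way up, on the axis) of the second largest round aluminium canister: a loose upright cylinder with straight sides, 51 mm in diameter and 80 mm tall in all, its ridged twist cap (the top 16 mm, 47.4 mm in diameter) included; closed, about 160 g. z axis up. It stands on the counter, so at the start this point is 40 mm above it.
- canister_d (a point): Centre (half-way up, on the axis) of the largest round aluminium canister: a loose upright cylinder with straight sides, 64 mm in diameter and 86 mm tall in all, its ridged twist cap (the top 16 mm, 60.4 mm in diameter) included; closed, about 250 g. z axis up. It stands on the counter, so at the start this point is 43 mm above it.
- saucer_a: The smallest of four round white ceramic saucers, fixed to the counter: inside 46 mm across, outside 54 mm, upright rim 4 mm thick whose top is 13 mm above the counter; flat inner floor 5 mm above the counter. It belongs to the smallest round canister (26 mm). Origin: on its axis, at the underside, counter height.
- saucer_b: The second smallest of four round white ceramic saucers, fixed to the counter: inside 58 mm across, outside 66 mm, upright rim 4 mm thick whose top is 13 mm above the counter; flat inner floor 5 mm above the counter. It belongs to the second smallest round canister (38 mm). Origin: on its axis, at the underside, counter height.
- saucer_c: The second largest of four round white ceramic saucers, fixed to the counter: inside 71 mm across, outside 79 mm, upright rim 4 mm thick whose top is 13 mm above the counter; flat inner floor 5 mm above the counter. It belongs to the second largest round canister (51 mm). Origin: on its axis, at the underside, counter height.
- saucer_d: The largest of four round white ceramic saucers, fixed to the counter: inside 84 mm across, outside 92 mm, upright rim 4 mm thick whose top is 13 mm above the counter; flat inner floor 5 mm above the counter. It belongs to the largest round canister (64 mm). Origin: on its axis, at the underside, counter height.
- square_canister (a point): Centre (half-way up) of the square aluminium canister that is to be left alone: loose, 52 x 52 mm in plan, 78 mm tall including a round twist cap (38 mm in diameter, 16 mm high). z axis up.
- boot_brush (a point): Centre (half-way up) of the wooden boot brush that is to be left alone, loose, lying bristles down among the other things: 115 mm long (its x axis), 46 mm wide, 48 mm high. Not listed here: lying low among the canisters are a small blue spoon rest with coins (fixed, 14 mm high, within 65 mm of its middle) and a loose flat belt buckle (54 x 46 mm, 6 mm high); taller things (basket, soap bottle, iron, cactus) stand only along the back and sides of the counter.
Not all that is in view belongs to the job. Leave any green look-alike of the saucer_c alone. Leave any red look-alike of the part that bears canister_c alone.

How it is judged (in metres and radians):
At the end, for the whole second after the job is handed in: Every round canister stands in the saucer of its own size: axis within 12.5 mm of the saucer's, base within 4 mm of the saucer's floor height, tilted less than 0.1 rad, at rest (under 0.02 m/s); the square canister and the boot brush are within 30 mm of where they began (horizontal distance between canister_a and saucer_a below 0.0125 m and z of canister_a in the frame of saucer_a between 0.035 and 0.043 m and angle between each of canister_a, canister_b, canister_c, canister_d's own z axis and vertical below 0.1 rad and linear speed of each of can_a, can_b, can_c, can_d below 0.02 m/s and horizontal distance between canister_b and saucer_b below 0.0125 m and z of canister_b in the frame of saucer_b between 0.038 and 0.046 m and horizontal distance between canister_c and saucer_c below 0.0125 m and z of canister_c in the frame of saucer_c between 0.041 and 0.049 m and horizontal distance between canister_d and saucer_d below 0.0125 m and z of canister_d in the frame of saucer_d between 0.044 and 0.052 m and distance of each of square_canister, boot_brush from where it was at the start of the episode below 0.03 m); the robot touches nothing.
It fails at once if the square canister was shifted by more than 30 mm (distance of square_canister from where it was at the start of the episode above 0.03 m).
It fails at once if the boot brush was shifted by more than 30 mm (distance of boot_brush from where it was at the start of the episode above 0.03 m).
It also fails if it takes over 96 s, if anything falls off the work surface, if the arm or the gripper's body presses on something with over 40 N, if the wrist force passes 120 N, or if a joint passes its speed limit or range.

## Working session

There is one attempt and no reset: what is moved stays moved. The work goes in short steps, Python scripts to look and compute and a tool call to move; the robot and the scene stay as the last step left them, time stands still between calls to the robot, and variables do not carry over. Pictures are saved under pics/ and viewed, and the job is handed in when it is done.

Besides the shell and the picture viewer there is one more tool, called after "Call:" as a command line: name --argument value ..., lists and objects as JSON in quotes. move_arm: Moves the arm, as the interface text tells. Its arguments: {"type":"object","properties":{"targets":{"type":"array"},"hand":{"type":"number"},"squeeze":{"type":"number"}},"required":["targets"]}

```bash
ls; mkdir -p pics; python3 - <<'E'
from rig import env,get_image
import cv2,numpy as np
s=env.observe();print(s)
for n in ["side","top","wrist"]:
    i=get_image(n)
    cv2.imwrite(f"pics/{n}0.png",i["pixels"][:,:,::-1]);np.savez(f"pics/{n}0.npz",**i)
    print(n,i["intrinsics"],i["k1"],i.get("R"),i.get("t"),i.get("mount"))
E
```

```text
pics
{'time_s': 0.0, 'q': array([ 6.24365842e+01,  2.18417261e+01,  7.43831093e+01, -1.14922855e-03,
        8.38573597e+01, -1.23356663e+01]), 'qvel': array([ 0.04311651,  0.02125882,  0.01143379, -0.02071568, -0.10017153,
        0.01088264]), 'joint_efforts': array([-4.20730394e-04, -4.48447108e+01, -2.31283414e+01, -1.22805523e-04,
        4.66068348e-03,  1.49506144e-05]), 'position': array([0.14434081, 0.53044538, 0.23871455]), 'tool_rot': array([[ 9.64889872e-01, -6.46141438e-04,  2.62653987e-01],
       [-2.62654625e-01, -1.28097688e-03,  9.64889065e-01],
       [-2.87001124e-04, -9.99998971e-01, -1.40571365e-03]]), 'ft_force': array([-0.02872919,  0.01534757,  0.2664998 ]), 'wrist_torque': array([-0.04567319,  0.04407344, -0.02449974]), 'grip_width': 0.08559718442978749}
side [[422.23906457   0.         317.63609467]
 [  0.         422.23906457 206.80733357]
 [  0.           0.           1.        ]] 0.038262617146437625 [[ 0.95071457 -0.30988816  0.01054198]
 [-0.18820644 -0.60375581 -0.77463362]
 [ 0.24641457  0.7344714  -0.6323224 ]] [-0.48272554  0.11718634  1.08733445] None
top [[480.59817252   0.         323.98942036]
 [  0.         480.59817252 203.12798596]
 [  0.           0.           1.        ]] 0.00425897253194448 [[ 0.0283779  -0.99947019 -0.01593861]
 [-0.98268975 -0.02497409 -0.18356783]
 [ 0.18307252  0.02087198 -0.98287782]] [-0.00568837  0.48898669  1.4058378 ] None
wrist [[329.25472887   0.         319.34961418]
 [  0.         329.25472887 194.77426993]
 [  0.           0.           1.        ]] -0.032038157966943655 None None [[-6.24064068e-04  9.61604976e-01  2.74436659e-01 -7.06584497e-02]
 [-1.19367519e-03 -2.74437233e-01  9.61604274e-01 -1.35080337e-01]
 [ 9.99999093e-01  2.72514444e-04  1.31911042e-03 -6.09047022e-04]
 [ 0.00000000e+00  0.00000000e+00  0.00000000e+00  1.00000000e+00]]
```

View pics/top0.png

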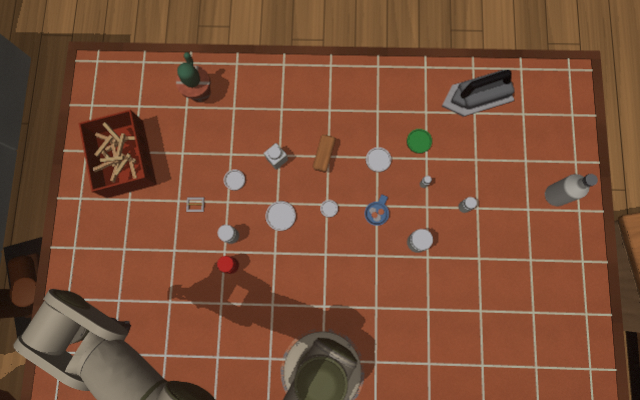

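View pics/side0.png

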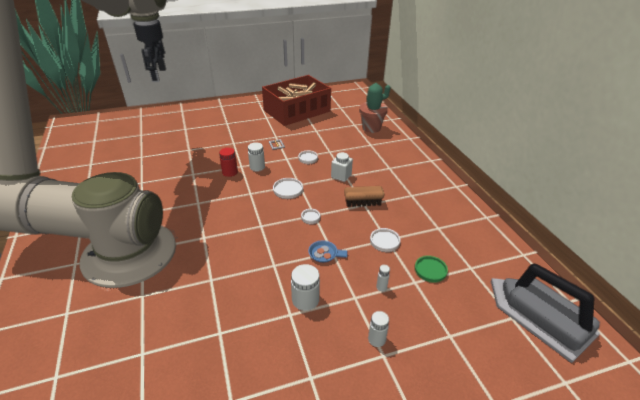

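View pics/wrist0.png

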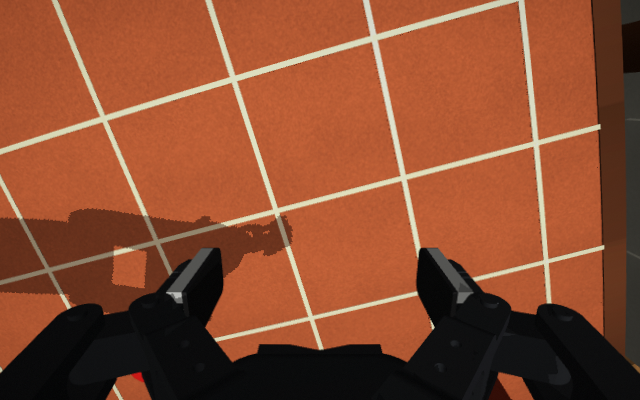

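```bash
cat > h.py <<'E'
import cv2,numpy as np
def rays(i,uv):
    uv=np.asarray(uv,float).reshape(-1,1,2)
    p=cv2.undistortPoints(uv,np.array(i["intrinsics"]),np.array([float(i["k1"]),0,0,0])).reshape(-1,2)
    return np.c_[p,np.ones(len(p))]
def cam(i,pose=None):
    if "R" in i: R=np.array(i["R"]);t=np.array(i["t"]);return R.T,-R.T@t
    M=np.array(i["mount"]);Rt,p=pose;Rt=np.array(Rt);return Rt@M[:3,:3],Rt@M[:3,3]+np.array(p)
def plane(i,uv,z,pose=None):
    Rw,c=cam(i,pose);d=rays(i,uv)@Rw.T
    return c+d*((z-c[2])/d[:,2])[:,None]
def pts(i,pose=None):
    Rw,c=cam(i,pose);h,w=i["z_map"].shape
    uv=np.stack(np.meshgrid(np.arange(w),np.arange(h)),-1).reshape(-1,2)
    r=rays(i,uv)*i["z_map"].reshape(-1,1)
    return (r@Rw.T+c).reshape(h,w,3)
E
python3 - <<'E'
from h import *
for n in ["top","side"]:
    i=dict(np.load(f"pics/{n}0.npz"));P=pts(i);px=i["pixels"]
    hsv=cv2.cvtColor(px,cv2.COLOR_RGB2HSV)
    m=((hsv[...,1]<70)&(hsv[...,2]>90)&(P[...,2]>0.004)&(P[...,2]<0.12)).astype(np.uint8)
    k,l,st,ce=cv2.connectedComponentsWithStats(m)
    tz=P[200:260,300:320,2]; print(n,"floor noise",np.std(tz),np.median(tz))
    for a in range(1,k):
        if st[a,4]<15: continue
        q=P[l==a]; c,r=cv2.minEnclosingCircle(np.argwhere(l==a)[:,::-1].astype(np.float32))
        print(n,ce[a].round(1),st[a],"zmax %.3f med %.3f"%(np.percentile(q[:,2],95),np.median(q[:,2])),"xy",np.median(q[:,:2],0).round(3),"r",round(r,1), "ext",(np.ptp(q[:,:2],axis=0)*1000).round())
E
```

```text
top floor noise 0.11209604916960146 -4.840434499053803e-05
top [204.2  82.5] [200  82   9   2  17] zmax 0.089 med 0.084 xy [0.851 0.387] r 4.0 ext [ 6. 26.]
top [470.5 103.4] [443  83  71  33 506] zmax 0.018 med 0.012 xy [ 0.826 -0.431] r 35.2 ext [112. 225.]
top [488.9  92.8] [468  85  43  18 269] zmax 0.062 med 0.057 xy [ 0.849 -0.495] r 22.0 ext [ 58. 132.]
top [458.8  97.6] [455  91   9  13  46] zmax 0.047 med 0.041 xy [ 0.836 -0.405] r 6.5 ext [39. 26.]
top [274.2 154.2] [263 144  23  25 287] zmax 0.081 med 0.066 xy [0.632 0.162] r 12.0 ext [81. 76.]
top [377.8 159.3] [365 148  27  28 319] zmax 0.016 med 0.008 xy [ 0.641 -0.158] r 14.0 ext [87. 82.]
top [233.6 179.6] [224 170  21  20 246] zmax 0.016 med 0.008 xy [0.563 0.293] r 10.6 ext [65. 63.]
top [426.2 180.3] [421 176  11  11  70] zmax 0.072 med 0.065 xy [ 0.562 -0.298] r 6.4 ext [30. 23.]
top [558.9 199. ] [546 193  28  13 189] zmax 0.114 med 0.069 xy [ 0.514 -0.684] r 13.5 ext [25. 35.]
top [193.3 199.5] [186 197  18   9  39] zmax 0.011 med 0.007 xy [0.499 0.417] r 8.8 ext [26. 55.]
top [469.1 203.4] [462 197  17  15 152]
[... 2684 characters left out ...]
46  17  13  99] zmax 0.010 med 0.008 xy [ 0.468 -0.154] r 8.1 ext [42. 46.]
side [304.8 286.6] [ 291  264   29   47 1128] zmax 0.088 med 0.071 xy [ 0.381 -0.3  ] r 23.1 ext [62. 64.]
side [382.7 277.7] [377 265  13  27 247] zmax 0.070 med 0.044 xy [ 0.564 -0.309] r 13.1 ext [25. 26.]
side [540.7 317.2] [ 491  278  109   84 2589] zmax 0.058 med 0.040 xy [ 0.839 -0.502] r 60.4 ext [157. 229.]
side [555.1 295.6] [531 279  48  35 389] zmax 0.059 med 0.057 xy [ 0.89  -0.475] r 27.6 ext [ 51. 113.]
side [377.9 328.5] [368 312  21  35 550] zmax 0.075 med 0.056 xy [ 0.493 -0.437] r 17.2 ext [36. 37.]
side [595.3 322.3] [593 317   6  11  46] zmax 0.058 med 0.057 xy [ 0.92  -0.553] r 5.0 ext [20. 20.]
```

```bash
python3 - <<'E'
from h import *
i=dict(np.load("pics/top0.npz"));hsv=cv2.cvtColor(i["pixels"],cv2.COLOR_RGB2HSV)
j=dict(np.load("pics/side0.npz"));hsj=cv2.cvtColor(j["pixels"],cv2.COLOR_RGB2HSV)
S={"A":((328,208),(310,216)),"B":((234,180),(308,157)),"C":((378,159),(385,240)),"D":((280,216),(287,188))}
for k,cs in S.items():
  for n,im,hs,c in (("top",i,hsv,cs[0]),("side",j,hsj,cs[1])):
    m=((hs[...,1]<95)&(hs[...,2]>60)).astype(np.uint8)
    w=np.zeros_like(m);cv2.circle(w,c,20,1,-1)
    # exclude grout: hue/sat based, opening
    m=cv2.morphologyEx(m&w,cv2.MORPH_OPEN,np.ones((3,3)))
    cn=max(cv2.findContours(m,0,1)[0],key=cv2.contourArea);hl=cv2.convexHull(cn).reshape(-1,2)
    q=plane(im,hl,.013)[:,:2].astype(np.float32)*1000
    o,r=cv2.minEnclosingCircle(q);(e,ax,_)=cv2.fitEllipse(q)
    print(k,n,"encl",np.round(o),round(2*r),"ell",np.round(e),np.round(ax))
H={"a":(.068,(426,180),11.2),"b":(.074,(469,203),17.2),"c":(.080,(226,233),23.7),"d":(.086,(421,240),30.2)}
P=pts(i);Q=pts(j)
ap=dict(a=(.562,-.303),b=(.495,-.43),c=(.386,.287),d=(.381,-.285))
for k,(h,c,r) in H.items():
  for n,X in (("top",P),("side",Q)):
    q=X.reshape(-1,3);s=(abs(q[:,2]-h)<.006)&(np.hypot(q[:,0]-ap[k][0],q[:,1]-ap[k][1])<.045)
    q=q[s];o,rr=cv2.minEnclosingCircle((q[:,:2]*1000).astype(np.float32))
    print(k,n,len(q),"mean",(q.mean(0)*1000).round(),"circ",np.round(o),round(2*rr))
V=np.hstack([cv2.resize(i["pixels"][130:270,200:500,::-1],None,fx=2.6,fy=2.6,interpolation=cv2.INTER_NEAREST)])
cv2.imwrite("pics/crop.png",V)
E
```

```text
A top encl [483.  11.] 90 ell [483.   8.] [55. 93.]
A side encl [485. -13.] 75 ell [481. -13.] [58. 75.]
B top encl [555. 296.] 87 ell [557. 294.] [66. 89.]
B side encl [565. 283.] 86 ell [565. 283.] [70. 87.]
C top encl [ 650. -150.] 106 ell [ 653. -145.] [ 91. 118.]
C side encl [ 638. -161.] 103 ell [ 638. -162.] [89. 99.]
D top encl [458. 146.] 105 ell [457. 144.] [ 94. 102.]
D side encl [461. 136.] 119 ell [458. 136.] [100. 118.]
a top 49 mean [ 565. -300.   68.] circ [ 565. -301.] 24
a side 73 mean [ 567. -303.   68.] circ [ 568. -301.] 24
b top 108 mean [ 496. -425.   74.] circ [ 497. -425.] 36
b side 213 mean [ 498. -428.   73.] circ [ 498. -427.] 36
c top 192 mean [388. 294.  80.] circ [387. 294.] 48
c side 115 mean [391. 288.  79.] circ [391. 291.] 53
d top 338 mean [ 383. -280.   86.] circ [ 383. -280.] 61
d side 500 mean [ 385. -283.   87.] circ [ 386. -279.] 63
```

View pics/crop.png

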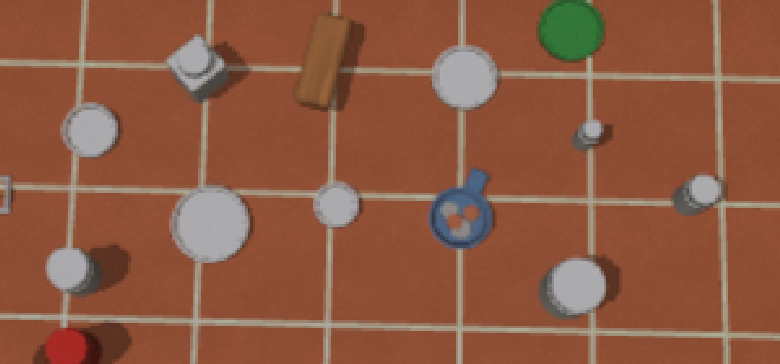

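The crop shows the white saucers at crop px (336,205) smallest, (91,130), (464,77) and (211,224) largest. The plain canisters are at (591,131), (704,190), (70,270) and (576,286). The look-alikes are the green saucer at (572,30), red can at (68,348) and square canister at (198,62). Grout spoiled the saucer masks, so I'll use the depth rim instead.

```bash
python3 - <<'E'
from h import *
ap=dict(A=(.482,-.005),B=(.565,.293),C=(.642,-.158),D=(.455,.145),red=(.33,.285),green=(.69,-.28))
for n in ("top","side"):
  im=dict(np.load(f"pics/{n}0.npz"));X=pts(im).reshape(-1,3)
  for k,c in ap.items():
    d=np.hypot(X[:,0]-c[0],X[:,1]-c[1])
    q=X[(X[:,2]>.0025)&(X[:,2]<.02)&(d<.06)]
    if k=="red": q=X[(X[:,2]>.07)&(X[:,2]<.1)&(d<.05)]
    if len(q)<4: print(k,n,"none");continue
    u=(q[:,:2]*1000).astype(np.float32);o,r=cv2.minEnclosingCircle(u)
    e=(u.max(0)+u.min(0))/2
    print(k,n,len(q),"mean",u.mean(0).round(),"circ",np.round(o),round(2*r),"bbox",e.round(),np.ptp(u,axis=0).round())
E
```

```text
A top 392 mean [480.  -4.] circ [482.  -5.] 120 bbox [482.  -6.] [120. 114.]
B top 437 mean [563. 293.] circ [565. 293.] 120 bbox [564. 294.] [116. 117.]
C top 544 mean [ 640. -157.] circ [ 642. -158.] 119 bbox [ 643. -159.] [117. 116.]
D top 649 mean [454. 144.] circ [456. 145.] 119 bbox [455. 145.] [117. 114.]
red top 241 mean [316. 289.] circ [330. 285.] 100 bbox [330. 289.] [97. 46.]
green top 531 mean [ 697. -285.] circ [ 690. -280.] 119 bbox [ 690. -279.] [116. 117.]
A side 305 mean [483.  -8.] circ [483.  -5.] 117 bbox [482.  -5.] [109. 113.]
B side 240 mean [565. 291.] circ [566. 295.] 117 bbox [566. 287.] [108.  97.]
C side 641 mean [ 642. -160.] circ [ 642. -158.] 119 bbox [ 640. -158.] [109. 118.]
D side 502 mean [456. 142.] circ [455. 146.] 119 bbox [453. 146.] [114. 106.]
red side 151 mean [313. 282.] circ [330. 285.] 100 bbox [330. 285.] [99. 49.]
green side 826 mean [ 702. -284.] circ [ 690. -280.] 119 bbox [ 689. -278.] [116. 114.]
```

Call:
move_arm --targets '[0,0,0,0,-0.133,0,0,0,0,0,-0.133,0,40,0,-40,0,0,0,40,0,-40,0,0,0,40,0,-40,0,0,0]' --hand 1 --squeeze 40

```text
time_s: 0.78
position: [0.2654, 0.4094, 0.2392]
tool_rot: [[1.0, -0.0, -0.001], [0.001, -0.0, 1.0], [-0.0, -1.0, -0.0]]
ft_force: [0.6, 0.4, -0.1]
grip_width: 0.0854
```

Call:
move_arm --targets '[41,0,-40,0,0,0,41,0,-40,0,0,0,41,0,-39,0,0,0,0,30,0,0,0,0,0,0,0,0,0,0]'

```text
time_s: 1.4
position: [0.3869, 0.291, 0.2078]
tool_rot: [[1.0, -0.004, 0.001], [-0.001, -0.002, 1.0], [-0.004, -1.0, -0.002]]
ft_force: [-0.5, -1.0, 0.3]
grip_width: 0.0854
```

```bash
cat > w.py <<'E'
from rig import env,get_image
from h import *
import sys
s=env.observe();i=get_image("wrist");cv2.imwrite(f"pics/{sys.argv[1]}.png",i["pixels"][:,:,::-1])
np.savez(f"pics/{sys.argv[1]}.npz",pos=s["position"],rot=s["tool_rot"],**i)
X=pts(i,(s["tool_rot"],s["position"])).reshape(-1,3)
print(s["position"].round(4),s["grip_width"])
cx,cy,zl,zh,rad=map(float,sys.argv[2:7])
d=np.hypot(X[:,0]-cx,X[:,1]-cy);q=X[(X[:,2]>zl)&(X[:,2]<zh)&(d<rad)]
u=(q[:,:2]*1000).astype(np.float32)
if len(u)>3:
  o,r=cv2.minEnclosingCircle(u);print(len(u),"mean",u.mean(0).round(1),"med z",np.median(q[:,2]).round(4),"circ",np.round(o,1),round(2*r,1),"min",u.min(0),"max",u.max(0))
E
python3 w.py w1 .389 .291 .074 .09 .04
```

```text
[0.3869 0.291  0.2078] 0.08539418694264625
2479 mean [387.6 293.2] med z 0.0804 circ [388.8 293.2] 48.6 min [364.61368 269.40656] max [413.09396 317.37634]
```

View pics/w1.png

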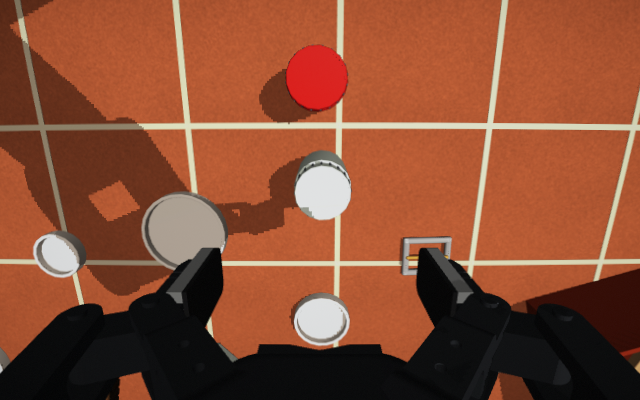

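```bash
cat > sau.py <<'E'
from h import *
import sys
z=dict(np.load(f"pics/{sys.argv[1]}.npz"));X=pts(z,(z["rot"],z["pos"]))
ap=dict(A=(.4815,-.006,27),B=(.564,.292,33),C=(.641,-.158,39.5),D=(.455,.143,46))
for k in sys.argv[2]:
    a,b,R=ap[k]
    m=((X[...,2]>.009)&(X[...,2]<.016)&(np.hypot(X[...,0]-a,X[...,1]-b)<R/1000+.008)).astype(np.uint8)
    u=(X[m>0][:,:2]*1000).astype(np.float32)
    if len(u)<10: print(k,"none");continue
    o,r=cv2.minEnclosingCircle(u);A=np.c_[2*u,np.ones(len(u))];s=np.linalg.lstsq(A,(u**2).sum(1),rcond=None)[0]
    print(k,len(u),"circ",np.round(o,1),round(2*r,1),"ls",s[:2].round(1),round(2*np.sqrt(s[2]+s[0]**2+s[1]**2),1))
E
python3 sau.py w1 ABD
```

```text
A 629 circ [480.9  -6.3] 56.0 ls [480.   -5.2] 49.7
B 672 circ [564.  292.6] 66.3 ls [563.2 292.8] 61.3
D 872 circ [453.6 142. ] 93.3 ls [453.3 143. ] 87.5
```

Call:
move_arm --targets '[0,60,2,0,0,0,0,60,0,0,0,0,0,40,0,0,0,0,0,19,0,0,0,0,0,0,0,0,0,0]'

```text
time_s: 2.08
position: [0.3873, 0.2944, 0.0303]
tool_rot: [[1.0, -0.001, -0.002], [0.002, -0.0, 1.0], [-0.001, -1.0, -0.0]]
ft_force: [0.4, 0.1, 1.0]
grip_width: 0.0855
```

Call:
move_arm --targets '[0,0,0,0,0,0,0,0,0,0,0,0,0,0,0,0,0,0,0,0,0,0,0,0,0,0,0,0,0,0]' --hand -1 --squeeze 40

```text
time_s: 2.7
position: [0.388, 0.2941, 0.0317]
tool_rot: [[1.0, 0.002, -0.0], [0.0, 0.001, 1.0], [0.002, -1.0, 0.001]]
ft_force: [-1.0, 0.0, 7.3]
grip_width: 0.0503
```

Call:
move_arm --targets '[0,-40,0,0,0,0,0,-50,0,0,0,0,0,-20,0,0,0,0,25,0,-45,0,0,0,25,0,-45,0,0,0]'

```text
time_s: 3.32
position: [0.4379, 0.203, 0.1413]
tool_rot: [[1.0, 0.002, -0.002], [0.002, 0.0, 1.0], [0.002, -1.0, 0.0]]
ft_force: [0.3, 0.9, -2.0]
grip_width: 0.0501
```

Call:
move_arm --targets '[25,0,-45,0,0,0,25,0,-45,0,0,0,25,0,-45,0,0,0,25,0,-45,0,0,0,25,0,-45,0,0,0]'

```text
time_s: 3.95
position: [0.5631, -0.0228, 0.141]
tool_rot: [[1.0, 0.001, -0.0], [0.0, -0.0, 1.0], [0.001, -1.0, -0.0]]
ft_force: [0.7, 1.8, -1.7]
grip_width: 0.0502
```

```bash
python3 w.py w2 .565 -.300 .062 .074 .03; python3 sau.py w2 C
```

```text
[ 0.5631 -0.0228  0.141 ] 0.05023597676324385
C 912 circ [ 639.9 -158. ] 79.6 ls [ 640.1 -157. ] 74.2
```

View pics/w2.png

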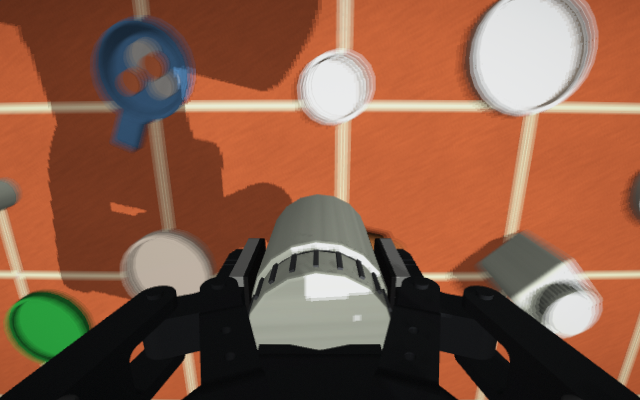

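Call:
move_arm --targets '[26,0,-45,0,0,0,26,0,-45,0,0,0,25,0,-45,0,0,0,0,50,0,0,0,0,0,30,0,0,0,0]'

```text
time_s: 4.62
position: [0.6388, -0.1565, 0.0585]
tool_rot: [[1.0, -0.002, 0.001], [-0.001, 0.001, 1.0], [-0.002, -1.0, 0.001]]
ft_force: [0.4, 0.4, -1.4]
grip_width: 0.0505
```

Call:
move_arm --targets '[0,10,0,0,0,0,0,6,0,0,0,0,0,4,0,0,0,0,0,0,0,0,0,0,0,0,0,0,0,0]'

```text
time_s: 5.25
position: [0.6399, -0.1563, 0.041]
tool_rot: [[1.0, 0.001, -0.0], [0.0, -0.0, 1.0], [0.001, -1.0, -0.0]]
ft_force: [0.6, 0.1, -1.6]
grip_width: 0.0504
```

Call:
move_arm --targets '[0,2,0,0,0,0,0,2,0,0,0,0,0,1,0,0,0,0,0,0,0,0,0,0,0,0,0,0,0,0]'

```text
time_s: 5.88
position: [0.6397, -0.1563, 0.0367]
tool_rot: [[1.0, 0.001, -0.0], [0.0, -0.0, 1.0], [0.001, -1.0, -0.0]]
ft_force: [-3.8, 0.8, 9.5]
grip_width: 0.0503
```

Contact (9.5 N). Release and go straight up.

Call:
move_arm --targets '[0,0,0,0,0,0,0,0,0,0,0,0,0,0,0,0,0,0,0,0,0,0,0,0,0,0,0,0,0,0]' --hand 1

```text
time_s: 6.5
position: [0.6396, -0.1562, 0.0353]
tool_rot: [[1.0, -0.0, -0.0], [0.0, 0.0, 1.0], [-0.0, -1.0, 0.0]]
ft_force: [0.1, -0.5, 0.1]
grip_width: 0.0857
```

Call:
move_arm --targets '[0,-20,0,0,0,0,0,-50,0,0,0,0,0,-60,0,0,0,0,0,-40,0,0,0,0,0,0,0,0,0,0]'

```text
time_s: 7.12
position: [0.6406, -0.1566, 0.2091]
tool_rot: [[1.0, 0.006, -0.0], [0.0, -0.003, 1.0], [0.006, -1.0, -0.003]]
ft_force: [-0.6, 0.5, -0.9]
grip_width: 0.0853
```

```bash
python3 w.py w3 .640 -.157 .075 .095 .04;python3 sau.py w3 C; python3 w.py w3b .567 -.302 .062 .074 .03
```

```text
[ 0.6406 -0.1566  0.2091] 0.08531569676507061
2606 mean [ 639.  -156.2] med z 0.0853 circ [ 640.6 -156.3] 48.9 min [ 616.1924  -180.42941] max [ 663.4397  -132.01247]
C 707 circ [ 640.5 -157.6] 78.8 ls [ 640.6 -157.5] 73.5
[ 0.6398 -0.1563  0.2065] 0.08520436519100145
690 mean [ 566.8 -297.9] med z 0.0681 circ [ 567.3 -298.7] 24.2 min [ 555.4589  -310.52643] max [ 577.7289 -287.5061]
```

View pics/w3.png

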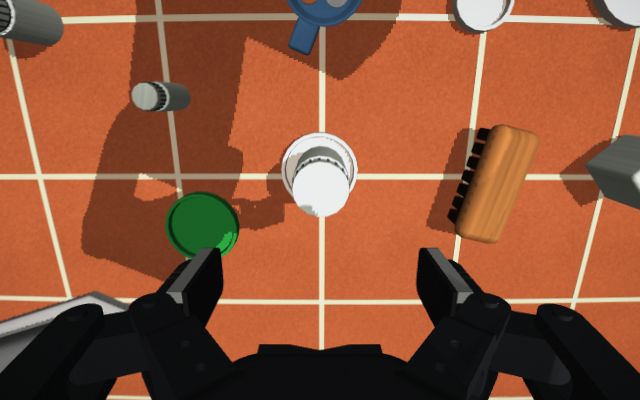

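Call:
move_arm --targets '[-25,0,-48,0,0,0,-24,0,-48,0,0,0,-24,0,-47,0,0,0,0,40,0,0,0,0,0,0,0,0,0,0]'

```text
time_s: 7.85
position: [0.5649, -0.2986, 0.1613]
tool_rot: [[1.0, -0.007, 0.001], [-0.001, 0.006, 1.0], [-0.007, -1.0, 0.006]]
ft_force: [-0.5, 0.1, -0.2]
grip_width: 0.0852
```

```bash
python3 w.py w4 .567 -.300 .062 .074 .03
```

```text
[ 0.5649 -0.2986  0.1613] 0.08516920152471928
764 mean [ 565.2 -299.7] med z 0.0683 circ [ 566.1 -299.6] 23.8 min [ 554.2714 -310.8598] max [ 577.50507 -287.88055]
```

Call:
move_arm --targets '[0,55,0,0,0,0,0,50,0,0,0,0,0,25,0,0,0,0,0,9,0,0,0,0,0,0,0,0,0,0]'

```text
time_s: 8.52
position: [0.5673, -0.2992, 0.0273]
tool_rot: [[1.0, 0.001, -0.001], [0.001, -0.001, 1.0], [0.001, -1.0, -0.001]]
ft_force: [-0.5, -0.1, 0.1]
grip_width: 0.0855
```

Call:
move_arm --targets '[0,0,0,0,0,0,0,0,0,0,0,0,0,0,0,0,0,0,0,0,0,0,0,0,0,0,0,0,0,0]' --hand -1 --squeeze 30

```text
time_s: 9.15
position: [0.5668, -0.2994, 0.0269]
tool_rot: [[1.0, 0.001, -0.0], [0.0, -0.0, 1.0], [0.001, -1.0, -0.0]]
ft_force: [-0.2, 1.2, 4.4]
grip_width: 0.0254
```

Call:
move_arm --targets '[0,0,0,0,0,0,0,0,0,0,0,0,0,0,0,0,0,0,0,0,0,0,0,0,0,0,0,0,0,0]'

```text
time_s: 9.78
position: [0.5668, -0.2993, 0.0268]
tool_rot: [[1.0, 0.001, -0.0], [0.0, -0.0, 1.0], [0.001, -1.0, -0.0]]
ft_force: [-0.6, 0.7, 6.1]
grip_width: 0.025
```

Call:
move_arm --targets '[0,-40,0,0,0,0,0,-50,0,0,0,0,0,-20,0,0,0,0,-14,0,49,0,0,0,-14,0,49,0,0,0]'

```text
time_s: 10.4
position: [0.5379, -0.2003, 0.136]
tool_rot: [[1.0, -0.0, 0.001], [-0.001, 0.0, 1.0], [-0.0, -1.0, 0.0]]
ft_force: [1.0, -0.3, -1.1]
grip_width: 0.0252
```

Call:
move_arm --targets '[-14,0,49,0,0,0,-14,0,49,0,0,0,-15,0,49,0,0,0,-15,0,48,0,0,0,0,0,0,0,0,0]'

```text
time_s: 11.02
position: [0.4792, -0.0036, 0.1362]
tool_rot: [[1.0, -0.001, -0.004], [0.004, 0.001, 1.0], [-0.001, -1.0, 0.001]]
ft_force: [1.7, -0.0, -0.2]
grip_width: 0.0249
```

```bash
python3 w.py w5 .48 -.006 .08 .2 .03
```

```text
[ 0.4792 -0.0036  0.1362] 0.024865780312204325
14300 mean [470.6  -5.2] med z 0.1728 circ [478.1  -6.5] 59.7 min [459.90723  -35.923264] max [490.0332    22.647575]
```

View pics/w5.png

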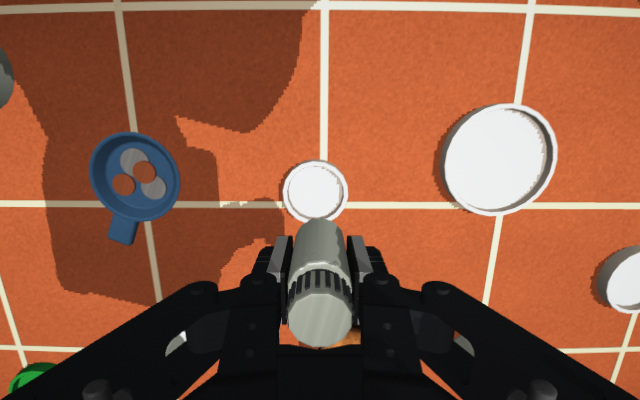

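```bash
python3 sau.py w5 AD
```

```text
A 902 circ [480.2  -6.5] 53.6 ls [479.8  -6.5] 49.2
D 2185 circ [453.8 142.4] 93.3 ls [453.4 141.2] 87.2
```

Call:
move_arm --targets '[0,40,0,0,0,0,0,40,0,0,0,0,0,12,0,0,0,0,0,6,0,0,0,0,0,0,0,0,0,0]'

```text
time_s: 11.7
position: [0.4811, -0.0066, 0.0389]
tool_rot: [[1.0, 0.001, 0.0], [-0.0, -0.0, 1.0], [0.001, -1.0, -0.0]]
ft_force: [-0.2, -0.5, -0.8]
grip_width: 0.025
```

Call:
move_arm --targets '[0,3,0,0,0,0,0,2,0,0,0,0,0,2,0,0,0,0,0,1,0,0,0,0,0,0,0,0,0,0]'

```text
time_s: 12.32
position: [0.4808, -0.0063, 0.0318]
tool_rot: [[1.0, 0.002, -0.0], [0.0, -0.001, 1.0], [0.002, -1.0, -0.001]]
ft_force: [-4.8, 0.4, 18.0]
grip_width: 0.0251
```

Call:
move_arm --targets '[0,-1,0,0,0,0,0,0,0,0,0,0,0,0,0,0,0,0,0,0,0,0,0,0,0,0,0,0,0,0]' --hand 1

```text
time_s: 12.95
position: [0.4806, -0.0063, 0.0313]
tool_rot: [[1.0, -0.0, -0.0], [0.0, 0.0, 1.0], [-0.0, -1.0, 0.0]]
ft_force: [0.2, 0.2, 0.2]
grip_width: 0.0854
```

Call:
move_arm --targets '[0,-20,0,0,0,0,0,-50,0,0,0,0,0,-60,0,0,0,0,0,-40,0,0,0,0,0,0,0,0,0,0]'

```text
time_s: 13.58
position: [0.4816, -0.0064, 0.204]
tool_rot: [[1.0, 0.006, -0.0], [0.0, -0.002, 1.0], [0.006, -1.0, -0.002]]
ft_force: [-0.5, -0.5, -0.7]
grip_width: 0.0854
```

```bash
python3 w.py w6 .480 -.006 .066 .08 .03;python3 sau.py w6 A
```

```text
[ 0.4816 -0.0064  0.204 ] 0.08542719242800724
591 mean [479.3  -6.2] med z 0.0732 circ [480.3  -6.2] 23.8 min [468.40268 -17.95662] max [491.2549      5.0641413]
A 556 circ [480.1  -6.4] 53.7 ls [480.2  -6.4] 48.6
```

View pics/w6.png

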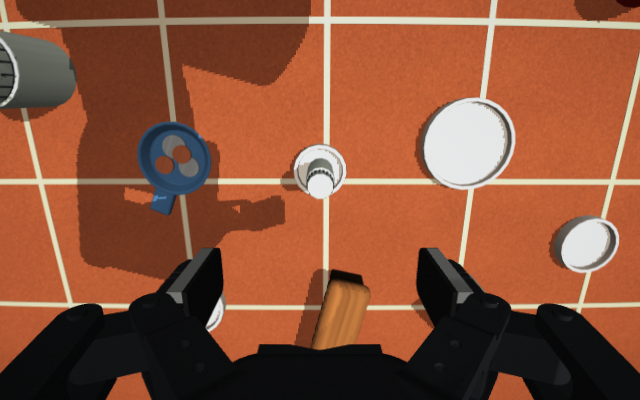

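Canister a stands centred in its saucer (top 73 mm, as expected). Next is d.

Call:
move_arm --targets '[-16,0,-46,0,0,0,-16,0,-46,0,0,0,-16,0,-46,0,0,0,-16,0,-46,0,0,0,-16,0,-46,0,0,0]'

```text
time_s: 14.25
position: [0.3994, -0.2373, 0.1997]
tool_rot: [[1.0, -0.002, -0.0], [0.0, 0.002, 1.0], [-0.002, -1.0, 0.002]]
ft_force: [0.1, -0.1, 0.0]
grip_width: 0.0857
```

Call:
move_arm --targets '[-16,0,-44,0,0,0,0,0,0,0,0,0,0,0,0,0,0,0,0,0,0,0,0,0,0,0,0,0,0,0]'

```text
time_s: 14.88
position: [0.3849, -0.2794, 0.2013]
tool_rot: [[1.0, -0.0, -0.002], [0.002, 0.0, 1.0], [-0.0, -1.0, 0.0]]
ft_force: [-0.3, 0.5, -0.4]
grip_width: 0.0855
```

```bash
python3 w.py w7 .384 -.281 .079 .095 .05
```

```text
[ 0.3849 -0.2794  0.2013] 0.08553844637008949
4411 mean [ 382.2 -278.7] med z 0.0864 circ [ 383.1 -278.9] 61.6 min [ 353.17874 -309.39154] max [ 413.24448 -248.3295 ]
```

View pics/w7.png

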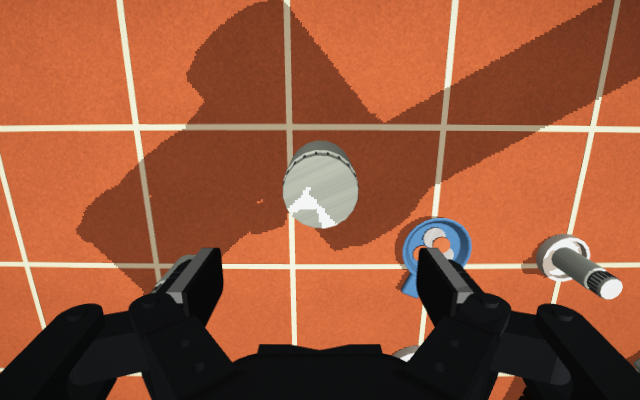

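Call:
move_arm --targets '[-1,50,0,0,0,0,0,50,0,0,0,0,0,40,0,0,0,0,0,25,0,0,0,0,0,0,0,0,0,0]'

```text
time_s: 15.55
position: [0.3833, -0.2795, 0.0353]
tool_rot: [[1.0, -0.002, -0.001], [0.001, 0.003, 1.0], [-0.002, -1.0, 0.003]]
ft_force: [0.6, -0.0, 0.7]
grip_width: 0.0853
```

Call:
move_arm --targets '[0,0,0,0,0,0,0,0,0,0,0,0,0,0,0,0,0,0,0,0,0,0,0,0,0,0,0,0,0,0]' --hand -1 --squeeze 50

```text
time_s: 16.18
position: [0.3841, -0.2805, 0.0378]
tool_rot: [[1.0, 0.002, -0.0], [0.0, -0.002, 1.0], [0.002, -1.0, -0.002]]
ft_force: [0.5, 2.7, 6.4]
grip_width: 0.063
```

Call:
move_arm --targets '[0,-10,0,0,0,0,0,-20,0,0,0,0,0,-40,0,0,0,0,0,-50,0,0,0,0,0,0,0,0,0,0]'

```text
time_s: 16.8
position: [0.3846, -0.2813, 0.1601]
tool_rot: [[1.0, 0.005, -0.0], [0.0, -0.006, 1.0], [0.005, -1.0, -0.006]]
ft_force: [-0.4, 0.2, -4.3]
grip_width: 0.0628
```

Call:
move_arm --targets '[9,0,53,0,0,0,9,0,53,0,0,0,9,0,53,0,0,0,9,0,53,0,0,0,9,0,53,0,0,0]'

```text
time_s: 17.42
position: [0.4281, -0.0135, 0.1558]
tool_rot: [[1.0, -0.001, 0.0], [-0.0, 0.0, 1.0], [-0.001, -1.0, 0.0]]
ft_force: [1.9, -0.7, -3.6]
grip_width: 0.0624
```

Call:
move_arm --targets '[9,0,53,0,0,0,9,0,53,0,0,0,6,0,51,0,0,0,0,0,0,0,0,0,0,0,0,0,0,0]'

```text
time_s: 18.05
position: [0.452, 0.1415, 0.1557]
tool_rot: [[1.0, -0.002, -0.001], [0.001, -0.0, 1.0], [-0.002, -1.0, -0.0]]
ft_force: [0.6, -0.5, -3.3]
grip_width: 0.0627
```

```bash
python3 w.py w8 .48 -.006 .066 .08 .03;python3 sau.py w8 D
```

```text
[0.452  0.1415 0.1557] 0.06270438606204475
836 mean [479.1  -4.1] med z 0.073 circ [480.3  -5.3] 23.8 min [468.81537  -16.526226] max [492.0034     5.858189]
D 920 circ [453.3 142.6] 91.7 ls [452.9 142.4] 87.0
```

View pics/w8.png

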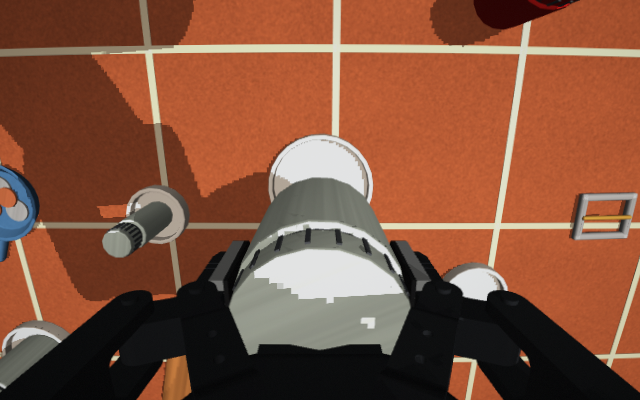

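Call:
move_arm --targets '[1,40,0,0,0,0,0,40,0,0,0,0,0,18,0,0,0,0,0,8,0,0,0,0,0,0,0,0,0,0]'

```text
time_s: 18.73
position: [0.4537, 0.1411, 0.0504]
tool_rot: [[1.0, -0.0, 0.001], [-0.001, -0.0, 1.0], [-0.0, -1.0, -0.0]]
ft_force: [0.2, 0.9, -3.5]
grip_width: 0.063
```

Call:
move_arm --targets '[0,3,0,0,0,0,0,2,0,0,0,0,0,0,0,0,0,0,0,0,0,0,0,0,0,0,0,0,0,0]'

```text
time_s: 19.35
position: [0.4536, 0.1418, 0.0454]
tool_rot: [[1.0, 0.0, -0.0], [0.0, -0.0, 1.0], [0.0, -1.0, -0.0]]
ft_force: [-1.3, -0.3, -3.3]
grip_width: 0.0629
```

Call:
move_arm --targets '[0,2,0,0,0,0,0,1,0,0,0,0,0,1,0,0,0,0,0,0,0,0,0,0,0,0,0,0,0,0]'

```text
time_s: 19.98
position: [0.4536, 0.1418, 0.0428]
tool_rot: [[1.0, 0.001, -0.0], [0.0, -0.0, 1.0], [0.001, -1.0, -0.0]]
ft_force: [-5.8, -0.7, 17.0]
grip_width: 0.0632
```

Seated (about 20 N of contact). Release.

Call:
move_arm --targets '[0,-1,0,0,0,0,0,0,0,0,0,0,0,0,0,0,0,0,0,0,0,0,0,0,0,0,0,0,0,0]' --hand 1

```text
time_s: 20.6
position: [0.4536, 0.1417, 0.0423]
tool_rot: [[1.0, -0.0, -0.0], [0.0, -0.0, 1.0], [-0.0, -1.0, -0.0]]
ft_force: [0.2, 0.2, 0.6]
grip_width: 0.0853
```

Call:
move_arm --targets '[0,-20,0,0,0,0,0,-50,0,0,0,0,0,-60,0,0,0,0,0,-40,0,0,0,0,0,0,0,0,0,0]'

```text
time_s: 21.22
position: [0.4545, 0.1418, 0.2149]
tool_rot: [[1.0, 0.006, -0.0], [0.0, 0.0, 1.0], [0.006, -1.0, 0.0]]
ft_force: [0.0, 0.7, 0.2]
grip_width: 0.0856
```

```bash
python3 w.py w9 .453 .142 .08 .1 .05;python3 sau.py w9 DB
```

```text
[0.4545 0.1418 0.2149] 0.0856404914269892
4195 mean [451.4 142.1] med z 0.0914 circ [453.1 142. ] 61.7 min [422.59482 111.67305] max [482.67648 172.44992]
D 745 circ [453.4 142.5] 91.9 ls [453.6 142.5] 86.6
B 347 circ [560.5 294.7] 65.2 ls [563.2 291.8] 61.4
```

View pics/w9.png

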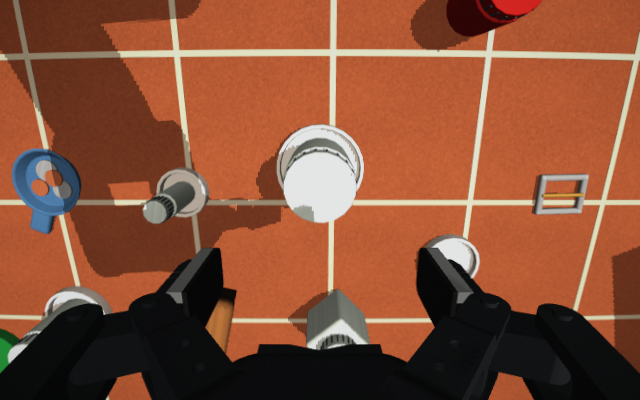

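Canister d is centred. Now b.

Call:
move_arm --targets '[4,0,-57,0,0,0,4,0,-57,0,0,0,4,0,-57,0,0,0,4,0,-57,0,0,0,4,0,-57,0,0,0]'

```text
time_s: 21.9
position: [0.4729, -0.1449, 0.2107]
tool_rot: [[1.0, -0.003, 0.0], [-0.0, 0.002, 1.0], [-0.003, -1.0, 0.002]]
ft_force: [0.9, -0.1, -0.7]
grip_width: 0.0856
```

Call:
move_arm --targets '[4,0,-57,0,0,0,4,0,-57,0,0,0,4,0,-57,0,0,0,4,0,-57,0,0,0,7,0,-54,0,0,0]'

```text
time_s: 22.52
position: [0.4961, -0.427, 0.21]
tool_rot: [[1.0, -0.002, 0.0], [-0.0, 0.003, 1.0], [-0.002, -1.0, 0.003]]
ft_force: [0.7, -0.4, -0.2]
grip_width: 0.0854
```

Call:
move_arm --targets '[0,20,0,0,0,0,0,20,0,0,0,0,0,0,0,0,0,0,0,0,0,0,0,0,0,0,0,0,0,0]'

```text
time_s: 23.15
position: [0.4969, -0.4253, 0.173]
tool_rot: [[1.0, 0.001, -0.0], [0.0, -0.001, 1.0], [0.001, -1.0, -0.001]]
ft_force: [0.6, 0.4, 0.8]
grip_width: 0.0856
```

```bash
python3 w.py w10 .497 -.426 .067 .082 .04
```

```text
[ 0.4969 -0.4253  0.173 ] 0.085591166967395
1654 mean [ 495.9 -424.5] med z 0.0744 circ [ 497.2 -424.4] 35.9 min [ 479.39975 -441.59872] max [ 514.0253 -406.9621]
```

View pics/w10.png

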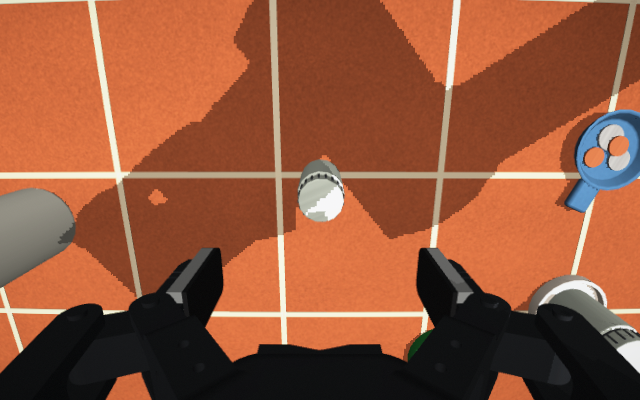

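Call:
move_arm --targets '[0,50,1,0,0,0,0,50,0,0,0,0,0,30,0,0,0,0,0,14,0,0,0,0,0,0,0,0,0,0]'

```text
time_s: 23.82
position: [0.4968, -0.4243, 0.0284]
tool_rot: [[1.0, -0.0, -0.0], [0.0, 0.0, 1.0], [-0.0, -1.0, 0.0]]
ft_force: [-0.1, 0.5, -0.3]
grip_width: 0.0851
```

Call:
move_arm --targets '[0,0,0,0,0,0,0,0,0,0,0,0,0,0,0,0,0,0,0,0,0,0,0,0,0,0,0,0,0,0]' --hand -1 --squeeze 35

```text
time_s: 24.45
position: [0.4969, -0.4246, 0.0294]
tool_rot: [[1.0, 0.001, -0.0], [0.0, -0.001, 1.0], [0.001, -1.0, -0.001]]
ft_force: [-0.4, 0.1, 6.4]
grip_width: 0.0367
```

Call:
move_arm --targets '[0,0,0,0,0,0,0,-20,0,0,0,0,0,-50,0,0,0,0,0,-60,0,0,0,0,0,0,0,0,0,0]'

```text
time_s: 25.08
position: [0.4978, -0.4255, 0.1634]
tool_rot: [[1.0, 0.006, -0.0], [0.0, -0.007, 1.0], [0.006, -1.0, -0.007]]
ft_force: [-1.4, -0.3, -1.9]
grip_width: 0.037
```

Call:
move_arm --targets '[5,0,55,0,0,0,5,0,55,0,0,0,5,0,55,0,0,0,5,0,55,0,0,0,5,0,55,0,0,0]'

```text
time_s: 25.7
position: [0.521, -0.1472, 0.1571]
tool_rot: [[1.0, -0.002, 0.0], [-0.0, 0.001, 1.0], [-0.002, -1.0, 0.001]]
ft_force: [0.2, 0.6, -1.0]
grip_width: 0.0373
```

Call:
move_arm --targets '[5,0,55,0,0,0,5,0,55,0,0,0,5,0,55,0,0,0,5,0,55,0,0,0,5,0,55,0,0,0]'

```text
time_s: 26.32
position: [0.5459, 0.1275, 0.1571]
tool_rot: [[1.0, -0.002, -0.0], [0.0, -0.0, 1.0], [-0.002, -1.0, -0.0]]
ft_force: [0.3, -0.5, -0.9]
grip_width: 0.0369
```

Call:
move_arm --targets '[5,0,55,0,0,0,5,0,55,0,0,0,6,0,57,0,0,0,0,0,0,0,0,0,0,0,0,0,0,0]'

```text
time_s: 26.95
position: [0.562, 0.2923, 0.1571]
tool_rot: [[1.0, -0.002, -0.0], [0.0, -0.001, 1.0], [-0.002, -1.0, -0.001]]
ft_force: [0.8, 1.1, -1.7]
grip_width: 0.037
```

```bash
python3 w.py w11 .453 .142 .08 .1 .05;python3 sau.py w11 B
```

```text
[0.562  0.2923 0.1571] 0.0369966479950328
8534 mean [457.1 145.3] med z 0.0912 circ [453.3 142.1] 63.0 min [433.09613 110.70643] max [484.4488  173.54074]
B 838 circ [564.1 292.7] 65.9 ls [563.6 292.6] 61.2
```

View pics/w11.png

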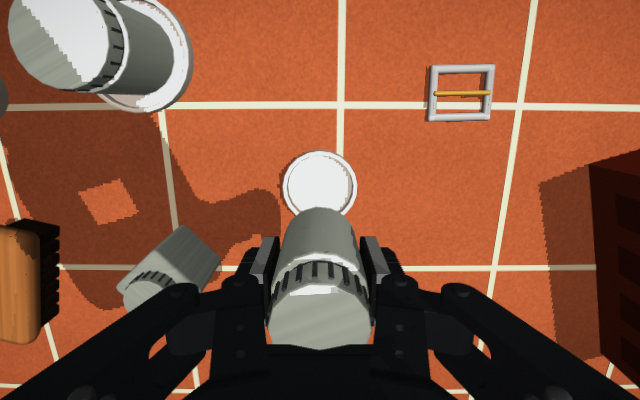

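Call:
move_arm --targets '[1,45,0,0,0,0,0,45,0,0,0,0,0,18,0,0,0,0,0,8,0,0,0,0,0,0,0,0,0,0]'

```text
time_s: 27.62
position: [0.5638, 0.292, 0.0425]
tool_rot: [[1.0, -0.0, 0.001], [-0.001, -0.0, 1.0], [-0.0, -1.0, -0.0]]
ft_force: [0.2, -0.4, -1.0]
grip_width: 0.0372
```

Call:
move_arm --targets '[0,2,0,0,0,0,0,2,0,0,0,0,0,1,0,0,0,0,0,1,0,0,0,0,0,0,0,0,0,0]'

```text
time_s: 28.25
position: [0.5635, 0.2928, 0.0363]
tool_rot: [[1.0, -0.0, -0.0], [0.0, -0.0, 1.0], [-0.0, -1.0, -0.0]]
ft_force: [-0.9, 0.2, -1.9]
grip_width: 0.0378
```

Call:
move_arm --targets '[0,1,0,0,0,0,0,1,0,0,0,0,0,1,0,0,0,0,0,0,0,0,0,0,0,0,0,0,0,0]'

```text
time_s: 28.88
position: [0.5636, 0.2928, 0.0344]
tool_rot: [[1.0, 0.001, -0.0], [0.0, 0.0, 1.0], [0.001, -1.0, 0.0]]
ft_force: [-2.9, -1.5, 7.4]
grip_width: 0.0371
```

Call:
move_arm --targets '[0,0,0,0,0,0,0,0,0,0,0,0,0,0,0,0,0,0,0,0,0,0,0,0,0,0,0,0,0,0]' --hand 1

```text
time_s: 29.5
position: [0.5635, 0.2928, 0.0333]
tool_rot: [[1.0, -0.0, -0.0], [0.0, 0.0, 1.0], [-0.0, -1.0, 0.0]]
ft_force: [0.5, -0.7, -0.0]
grip_width: 0.0855
```

Call:
move_arm --targets '[0,-20,0,0,0,0,0,-50,0,0,0,0,0,-60,0,0,0,0,0,-50,0,0,0,0,0,0,0,0,0,0]'

```text
time_s: 30.12
position: [0.5647, 0.2932, 0.2178]
tool_rot: [[1.0, 0.008, -0.0], [0.0, 0.002, 1.0], [0.008, -1.0, 0.002]]
ft_force: [0.1, -0.9, 0.1]
grip_width: 0.0857
```

```bash
python3 w.py w12 .563 .292 .07 .09 .04;python3 sau.py w12 B; python3 - <<'E'
from rig import get_image
from h import *
T=dict(a=(.480,-.006,.073),b=(.5635,.2925,.079),c=(.640,-.157,.085),d=(.4535,.142,.091),sq=(.632,.162,.078))
for n in ("top","side"):
  i=get_image(n);cv2.imwrite(f"pics/{n}1.png",i["pixels"][:,:,::-1]);old=dict(np.load(f"pics/{n}0.npz"))
  for k,(x,y,h) in T.items():
    for tag,im in (("now",i),)+((("start",old),) if k=="sq" else ()):
      q=pts(im).reshape(-1,3);q=q[(abs(q[:,2]-h)<.007)&(np.hypot(q[:,0]-x,q[:,1]-y)<.045)]
      if len(q)<4: print(n,k,"few");continue
      o,r=cv2.minEnclosingCircle((q[:,:2]*1000).astype(np.float32));print(n,k,tag,len(q),np.round(o),round(2*r),"z",np.median(q[:,2]).round(4))
  for tag,im in (("now",i),("start",old)):
    q=pts(im).reshape(-1,3);q=q[(q[:,2]>.03)&(q[:,2]<.06)&(abs(q[:,0]-.64)<.09)&(abs(q[:,1]-.04)<.07)]
    print(n,"brush",tag,len(q),(q.mean(0)*1000).round(1))
E
```

```text
[0.5647 0.2932 0.2178] 0.08566256304172375
1272 mean [562.7 292.9] med z 0.0793 circ [563.9 292.9] 35.8 min [546.1565 275.809 ] max [580.24603 310.53687]
B 601 circ [563.9 292.5] 65.7 ls [564.1 292.8] 60.6
top a now 45 [479.  -5.] 23 z 0.0733
top b now 18 [564. 283.] 22 z 0.0789
top c now 191 [ 638. -154.] 48 z 0.0842
top d now 328 [453. 143.] 61 z 0.0904
top sq now 119 [634. 163.] 38 z 0.0776
top sq start 120 [635. 163.] 38 z 0.0774
top brush now 533 [645.8  14.1  46.6]
top brush start 528 [645.9  14.   46.4]
side a now 53 [483.  -9.] 25 z 0.0729
side b now 62 [563. 290.] 40 z 0.079
side c now 219 [ 644. -157.] 53 z 0.0855
side d now 215 [454. 138.] 66 z 0.0911
side sq now 86 [639. 160.] 44 z 0.0781
side sq start 87 [637. 161.] 42 z 0.0778
side brush now 496 [647.9   3.6  45.1]
side brush start 498 [648.    3.7  45. ]
```

View pics/side1.png

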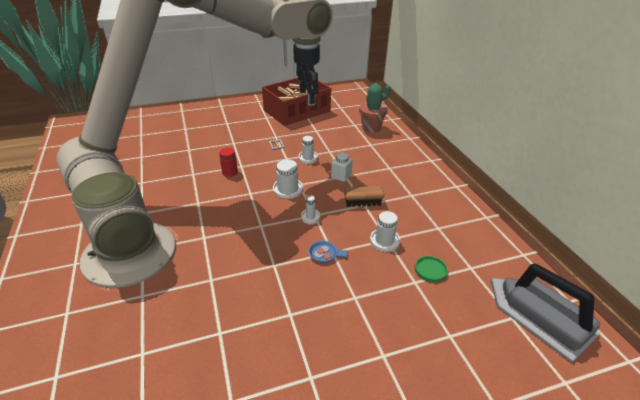

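The side view shows all four canisters upright in their saucers, at (310,210), (308,150), (386,231) and (288,179). The square canister and brush haven't moved, and the gripper is clear.

```bash
python3 -c "
from rig import env
print(env.close_job())"
```

```text
the job is handed in; nothing more can be done
None
```

All four round canisters are standing upright in the saucers made for their sizes, and I handed the job in at about 30 s of the 96 s allowed. Handing in reported no verdict.

- **Placement:** close wrist views after each release put every canister axis within about 1.5 mm of its saucer's axis (limit 12.5 mm).
- **Height:** the canister tops, smallest to largest, measured 73, 79, 85 and 91 mm. That matches each canister standing on the 5 mm saucer floor.
- **Things to leave alone:** the brush reads the same as at the start to within 0.2 mm. The square canister reads within about 2 mm of its start position, which is measurement noise. I did not touch the red or green look-alikes.
- **Forces:** the highest force I read while setting canisters down was about 18 N.

**Checks that disagreed:**
- My first saucer colour masks were spoiled by the grout lines, so I measured the rims from depth instead.
- The final top-camera reading of the second smallest canister covered only 18 pixels, probably because the gripper was in the way, and came out about 10 mm off. The wrist and side views both show it centred.
- For the other canisters, the top and side cameras differ from the wrist camera by up to about 4 mm.

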